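Oil and test the roller of a garage-door limit switch

TASK

Free up the sticky limit switch of the garage door: take the angled brush from the tub, dip it into the open tin until its bristles are wholly below the rim, then put the bristles against the side of the switch's roller and push the roller arm over sideways, either way, until the switch trips (about 25 degrees from upright), never as far as its end stop. Let the arm spring back upright and lay the brush (do not drop it) across the two bars of the tub again, flat and with its head hanging inside the tub, leaving the tin and the closed can standing where they are.

Things in the scene. Friction and masses are not known exactly. Their poses are not given: they have to be found in the camera images.
- brush: Dog-leg brush, 70 g, pale wooden handle 165 x 24 x 15 mm (18 wide near the head), head bent 70 deg downwards: steel ferrule 32 mm wide, stiff black bristles 30 wide, 12 thick, 41 mm long. Origin under the handle, 85 mm from its free end, 80 from the bend (balance point 13 mm nearer the head): grasp here across the width. x: along the handle to the head, z: up. Starts on the tub's bars.
- brush_tip (a point): Middle of the end of the bristles: in the brush's frame at x = 105 mm, y = 0, z = -60 mm. The head's centre line runs from the bend at (80, 0, 7.5) mm to here; the bristles are the last 41 mm of it.
- tub: Fixed beige open plastic tub, 260 (its x) x 180 (y) x 80 mm high, walls 5 mm. Two 8 mm steel bars cross its width at x = -70 and +35 mm, tops 88 mm above the bench; the brush's home: origin over x = -18 mm, y = 0, handle along x, head beyond the +35 bar. Origin on the bench under its centre. Stands on one side of the tins, the switch on the other.
- tin: Open round steel oil tin, straight-sided with pressed beads, outside diameter 90 mm, 75 mm high, wall 3 mm, bottom 4 mm, about 0.35 kg, loose; the oil itself is not shown. Origin at its underside centre. It changes places with the closed can beside it.
- tin_rim (a point): Centre of the open tin's mouth, level with its rim, 75 mm above the bench.
- can: Closed steel can with a paper band, diameter 88 mm, 84 mm high, a press-in lid on top; a bystander, to be left standing. Origin at its underside centre.
- switch: Fixed roller-lever limit switch: grey metal housing 42 mm wide, top 161 mm above the bench, bolted to an upright bracket plate held in a low drill-press vice (jaws 55 mm high). Origin on the bench straight under the upright roller. x: from the roller to the housing (21 mm behind the roller's centre), away from the robot; y: the direction in which the arm swings.
- roller (a point): Centre of the black roller (20 mm diameter, 10 mm wide along the switch's x) at the upper end of the arm; at rest 197 mm above the bench. It lies 50 mm above the arm's pivot and moves with the arm.
- lever (a joint): Angle of the roller arm in rad: 0 upright, positive when it leans to the switch's +y side, negative to -y. A light spring (about 0.18 N m per rad, some 1.5 N at the roller when it trips) returns it upright. It trips at 0.42 rad either way; end stops at 1.05 rad; past 1.0 rad counts as forced.
Not all that is in view belongs to the job. There is more than one size of the brush; the one meant has the size given above.

How it is judged (in metres and radians):
On the way, in this order (a step that is already met when the one before it is completed fails the run):
1. the bristles are dipped into the open tin: the end of the bristles at least 30 mm below the rim, inside the mouth, for 0.2 s (z of brush_tip in the frame of tin between 0 and 0.045 m and horizontal distance between brush_tip and tin_rim below 0.042 m and angle between tin's own z axis and vertical below 0.2 rad), for 0.2 s.
2. the arm is pushed to at least 0.42 rad by the brush, the bristles at the roller (end of the bristles within 50 mm of its centre), the gripper not touching the switch, for 0.1 s ((value of joint lever above 0.42 rad or value of joint lever below -0.42 rad) and contact force between brush and switch above 0.2 N and contact force between the fingers and switch below 0.3 N and distance between brush_tip and roller below 0.05 m), for 0.1 s.
At the end, for the whole second after the job is handed in: The roller arm is back within 0.1 rad of upright. The brush lies still on the tub's bars, released, flat within 0.15 rad, its origin 80 to 98 mm above the bench, its bristle end inside the tub's walls and below 60 mm. The tin and the closed can stand upright within 30 mm of where they began (value of joint lever between -0.1 and 0.1 rad and z of brush in the frame of tub between 0.08 and 0.098 m and angle between brush's own z axis and vertical below 0.15 rad and x of brush_tip in the frame of tub between -0.126 and 0.126 m and y of brush_tip in the frame of tub between -0.086 and 0.086 m and z of brush_tip in the frame of tub below 0.06 m and contact force between brush and tub above 0.1 N and linear speed of brush below 0.02 m/s and angle between each of tin, can's own z axis and vertical below 0.1 rad and distance of each of tin, can from where it was at the start of the episode below 0.03 m); the robot touches nothing.
It fails at once if the roller arm is forced past 1.0 rad (value of joint lever above 1 rad or value of joint lever below -1 rad).
It fails at once if the tin or the closed can is tipped by more than 0.4 rad or pushed more than 30 mm (angle between any of tin, can's own z axis and vertical above 0.4 rad or distance of any of tin, can from where it was at the start of the episode above 0.03 m).
It fails at once if the brush is dropped: it falls faster than 0.7 m/s while the fingers do not hold it (linear speed of brush above 0.7 m/s and contact force between the fingers and brush below 0.1 N).
It also fails if it takes over 64 s, if anything falls off the work surface, if the arm or the gripper's body presses on something with over 40 N, if the wrist force passes 120 N, or if a joint passes its speed limit or range.

ROBOT

A 6-joint arm with a two-finger parallel gripper is mounted at the origin on the work surface. World frame = base frame: x ahead of the robot, y to its left, z up, the work surface at z = 0. Lengths are in mm, angles in rad, forces in N, time in s.
With the tool pointing down it reaches from about 350 to 725 mm from the base axis. Payload 6 kg.
Tool frame: the origin (TCP) lies at the very end of the fingers, on their centre line; the grasp point (between the pads) lies 19 mm behind it; z points along the fingers, y is the line along which they close (so a half turn about z gives the same grasp; the last joint's range is limited). The gripper opens to 85 mm and grips with 20 to 120 N. Pads are 22 mm wide; open, the fingers measure 114 mm over their backs; the gripper's body (76 mm by 85 mm) begins 54 mm behind the grasp point. The pads swing forward as they close: fully open they stand 13 mm farther back than shut.
Start: joints at [1.534, 0.04, 0.085, 0, -1.615, -0.334], TCP at [217.389, 559.21, 231.261] pointing down, gripper open.
Joint ranges: [-2.56, 2.56], [-1.29, 2.01], [-1.08, 1.49], [-3.29, 1.98], [-2.81, -0.18], [-2.99, 2.99]. Speed limits (rad/s): [2.57, 2.57, 3.01, 3.14, 3.14, 3.14].

INTERFACE

Orientations are given as a unit quaternion [w, x, y, z].
In Python, from station import env, vision, ticket gives the robot as it stands. The module is installed in compiled form; this text tells all that it offers.
- The arm moves only by the tool jog_arm, never from a script. Its argument "commands" is a list that holds one entry, the list of rows, each a list of 5 numbers: the shift along the tool's x, y, z in mm, then the turn about the tool's z in rad, then the closure, from -1 (fully open) to 1 (shut). A call has exactly 5 rows; each row shifts and turns the commanded pose from where the row before left it, along the tool's axes as they then stand; what a row does not reach is not made up. A row lasts 1/12 s, in which the tool goes at most 41.7 mm and 7.16 degrees, less where a joint would pass 70% of its speed; a pose out of reach is approached as far as the arm can. A call with a gripper value outside its range is refused whole. The fingers move at their own pace and stop on an object; "force" is the grip in N (left out, the last holds). Time passes only in rows, so rows that do not move let the fingers close, or fill a call up. It gives the time, the measured TCP pose, the force, the opening and the grip force at its end, in the units of the state.
- env.sense(): the state, without advancing time (a new reading comes with each control period).
- vision.read_camera(name): name is "side" or "top" or "wrist"; returns (picture, depth): 400x640x3 uint8, red, green, blue; 400x640 float32, mm along the optical axis (not along the pixel's ray), 0 where there is no reading.
- vision.camera_params(name): a dict with "mtx" (3x3 intrinsics, pixels), "D" ([k1, k2, p1, p2, k3] as OpenCV has them; the pictures are not rectified), "T" (4x4, takes a point from camera to world coordinates). Camera axes: x right, y down, z forward; pixel columns grow to the right and rows downward; lengths in mm; the calibration is good to about 2 mm. A picture is of the moment at which its call begins: read the wrist's pose just before it. camera_params takes no time and is no camera call; for the wrist camera it gives the pose at the moment of the call.
- ticket.job_done(): hands the job in; it is judged then, once.
The state is a dict: "clock": time; "q": joint angles; "qvel": joint speeds; "effort": joint torques, N m; "eef_pos": TCP position; "ee_rot": TCP orientation; "force": force on the tool from outside, world axes, zero at the start; "ft_torque": the same for the moment, N m; "width": opening from 0.0 (shut) to 1.0 (fully open); "gripper_force": force on a finger pad.
Only numpy, scipy, OpenCV 4.12 (cv2) and the standard library are available. Lean on these libraries where they do the work, as an engineer would, in place of code of your own. Each camera call takes 0.05 s, during which the arm holds its last target. There are 200 camera calls.

## Working session

There is one attempt and no reset: what is moved stays moved. The work goes in short steps, Python scripts to look and compute and a tool call to move; the robot and the scene stay as the last step left them, time stands still between calls to the robot, and variables do not carry over. Pictures are saved under pics/ and viewed, at most 10 in all, crops included, and the job is handed in when it is done.

Besides the shell and the picture viewer there is one more tool, called after "Request:" by a JSON object that holds its "fn" and its "kwargs", one argument or row to a line. jog_arm: Moves the arm, as the interface text tells. Its arguments: {"type":"object","properties":{"commands":{"type":"array","items":{"type":"array","items":{"type":"array","items":{"type":"number"}}}},"force":{"type":"number"}},"required":["commands"]}

```bash
mkdir -p pics; cat > h.py <<'E'
import numpy as np, cv2
from station import env, vision, ticket
def grab(n):
    P=vision.camera_params(n); im,d=vision.read_camera(n); return im,d,P
def cloud(d,P):
    h,w=d.shape; u,v=np.meshgrid(np.arange(w),np.arange(h))
    p=cv2.undistortPoints(np.stack([u,v],-1).reshape(-1,1,2).astype(np.float64),np.array(P['mtx']),np.array(P['D'])).reshape(h,w,2)
    c=np.dstack([p*d[...,None],d]); T=np.array(P['T'])
    return c@T[:3,:3].T+T[:3,3]
def save(n,im): cv2.imwrite('pics/'+n,cv2.cvtColor(im,cv2.COLOR_RGB2BGR))
E
python3 - <<'E'
from h import *
for n in ('top','side'):
    im,d,P=grab(n); save(n+'0.png',im); np.savez(n+'0.npz',im=im,d=d,T=P['T'],mtx=P['mtx'],D=P['D']); print(n,np.round(P['T'],3).tolist(),(d>0).mean())
print(env.sense())
E
```

```text
top [[-0.02, -0.989, 0.148, 294.43], [-1.0, 0.022, 0.015, 39.065], [-0.018, -0.148, -0.989, 1266.794], [0.0, 0.0, 0.0, 1.0]] 0.99576953125
side [[0.804, -0.348, 0.481, -132.755], [-0.594, -0.44, 0.674, -798.09], [-0.023, -0.828, -0.561, 829.142], [0.0, 0.0, 0.0, 1.0]] 0.99257421875
{'clock': 0.1, 'q': array([ 1.53368889e+00,  4.07589313e-02,  8.39202096e-02, -3.93478011e-04,
       -1.61547563e+00, -3.33717417e-01]), 'qvel': array([ 0.00083723, -0.0004214 ,  0.00280043, -0.00063106,  0.00050672,
       -0.00012561]), 'effort': array([-4.83875527e-03, -3.69348907e+01,  3.48278761e+01,  6.95194915e+00,
       -4.65319390e-03, -1.16544462e-05]), 'eef_pos': array([217.25089845, 558.98337981, 230.38279121]), 'ee_rot': array([ 7.79721898e-04,  9.82861593e-01, -1.84343360e-01, -8.22387974e-05]), 'force': array([ 0.02802503, -0.1430388 , -0.57079858]), 'ft_torque': array([ 0.00879098, -0.01032817,  0.00061577]), 'gripper_force': 0.0, 'width': 0.9992594979705909}
```

View pics/top0.png

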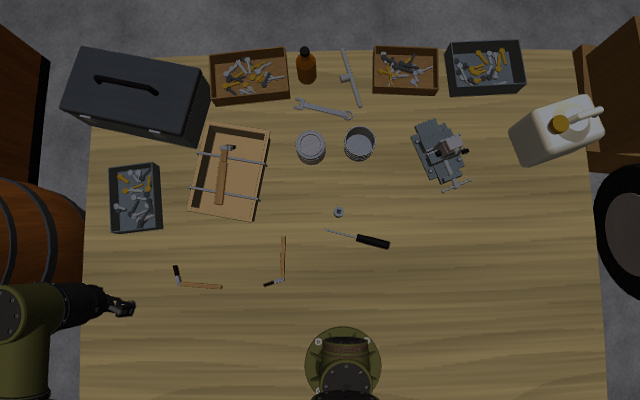

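View pics/side0.png

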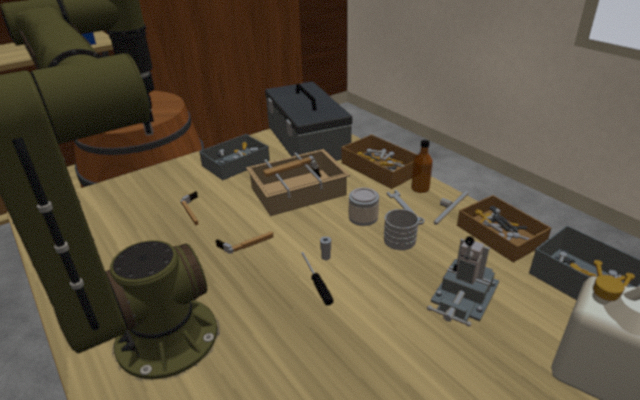

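Candidates: the brush on the tub's bars (top 222,175), and two small loose brushes on the bench (200,285) and (278,262). The one on the bars matches the description. The open tin is at (359,144), the closed can at (311,147), and the switch at (445,150) in the vice. Next I measure them and take a close crop of the chosen brush.

```bash
python3 - <<'E'
from h import *
L={n:np.load(n+'0.npz') for n in('top','side')}
C={n:cloud(L[n]['d'],L[n]) for n in L}
c=C['top'];im=L['top']['im']
def reg(u0,u1,v0,v1,lo,hi,n='top'):
    s=np.s_[v0:v1,u0:u1];p=C[n][s].reshape(-1,3);k=L[n]['im'][s].reshape(-1,3);m=(p[:,2]>lo)&(p[:,2]<hi);return p[m],k[m]
print('bench z',np.median(c[250:300,400:500,2]))
p,k=reg(335,385,120,170,66,82);print('tin rim',cv2.minEnclosingCircle(p[:,:2].astype(np.float32)),p[:,2].max(),len(p))
p,k=reg(285,330,125,170,78,92);print('can',cv2.minEnclosingCircle(p[:,:2].astype(np.float32)),np.median(p[:,2]))
p,k=reg(180,275,118,225,70,84);print('tub',cv2.minAreaRect(p[:,:2].astype(np.float32)),np.median(p[:,2]))
# brush handle
p,k=reg(200,240,145,215,93,112);print('handle',cv2.minAreaRect(p[:,:2].astype(np.float32)),p[:,2].mean(),len(p),k.mean(0))
print(np.round(p[p[:,0].argsort()][[0,-1]]))
for lo,hi in((150,168),(180,215)):
    p,k=reg(405,480,110,200,lo,hi);print('sw',lo,len(p),cv2.minAreaRect(p[:,:2].astype(np.float32)),p.mean(0))
p,k=reg(405,480,110,200,45,62);print('vice',cv2.minAreaRect(p[:,:2].astype(np.float32)))
for lo,hi in((150,168),(185,215)):
    p,k=reg(430,510,220,320,lo,hi,'side');print('sw side',lo,len(p),p.mean(0),cv2.minAreaRect(p[:,:2].astype(np.float32)))
a=cv2.resize(im[120:230,180:280],None,fx=4,fy=4,interpolation=cv2.INTER_CUBIC)
b=cv2.resize(L['side']['im'][225:325,425:500],None,fx=4.4,fy=4.4,interpolation=cv2.INTER_CUBIC)
save('crop1.png',np.hstack([a,b[:440]])[:, :800])
E
```

```text
bench z -0.206528045736718
tin rim ((648.1819458007812, -66.02066040039062), 46.3240966796875) 81.49104863378989 157
can ((638.3734741210938, 80.04759216308594), 43.45771789550781) 80.98428895031748
tub ((575.2117309570312, 349.64306640625), (270.96978759765625, 278.4201965332031), 78.6252670288086) 78.14669050262182
handle ((551.5394897460938, 336.7926940917969), (27.71683120727539, 174.77963256835938), 84.28144836425781) 101.83824730575131 508 [97.71259843 76.04527559 50.66535433]
[[464. 340. 104.]
 [638. 324.  96.]]
sw 150 218 ((608.2910766601562, -316.8015441894531), (50.60570526123047, 60.277462005615234), 19.343034744262695) [ 610.43639915 -315.90570799  158.33842501]
sw 180 39 ((579.9317016601562, -328.3935852050781), (16.483461380004883, 16.518613815307617), 29.66767120361328) [ 578.45817186 -327.26656732  199.95965376]
vice ((605.9808959960938, -317.82965087890625), (142.5589141845703, 99.75706481933594), 20.72024917602539)
sw side 150 213 [ 605.78938264 -327.40753265  157.83804749] ((608.1056518554688, -322.7586669921875), (52.607215881347656, 61.738136291503906), 23.70214080810547)
sw side 185 81 [ 575.89748899 -334.7018363   198.90948195] ((576.5830078125, -334.4536437988281), (13.590940475463867, 18.754863739013672), 30.944135665893555)
```

View pics/crop1.png

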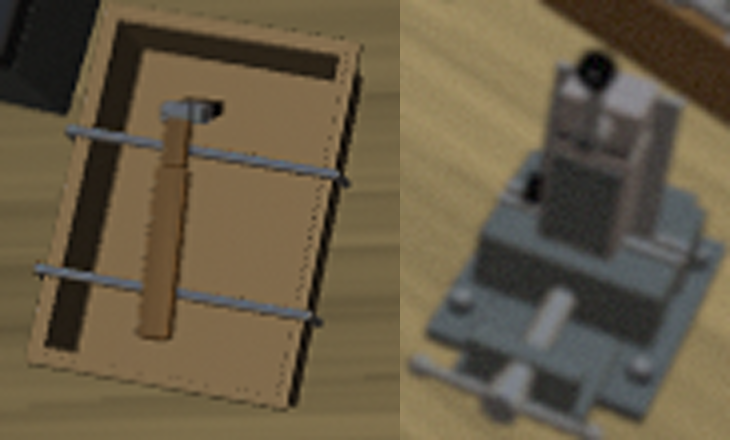

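The crop confirms it: the large pale brush lies on both bars with its ferrule and head beyond the +x bar and hanging inside the tub. The roller stands at crop (597,68), above the housing and facing the robot. I'll move above the brush.

Request:
{"fn": "jog_arm", "kwargs": {
  "commands": [
    [[32,7,0,0,-1],[32,7,0,0,-1],[33,7,0,0,-1],[33,7,0,0,-1],[33,7,0,0,-1]]
  ],
  "force": 60
}}

```text
clock: 0.52
eef_pos: [357.5, 466.4, 230.9]
ee_rot: [0.0, 0.983, -0.184, -0.0]
force: [-0.6, -0.5, 0.6]
width: 1.0
gripper_force: 0.0
```

Request:
{"fn": "jog_arm", "kwargs": {
  "commands": [
    [[33,7,0,0,-1],[33,7,0,0,-1],[33,7,0,0,-1],[33,8,0,0,-1],[33,8,0,0,-1]]
  ]
}}

```text
clock: 0.93
eef_pos: [498.1, 372.1, 230.8]
ee_rot: [0.0, 0.983, -0.184, -0.0]
force: [0.5, 0.9, -0.2]
width: 0.999
gripper_force: 0.0
```

Request:
{"fn": "jog_arm", "kwargs": {
  "commands": [
    [[32,7,0,0,-1],[31,7,0,0,-1],[0,0,0,-0.09,-1],[0,0,0,-0.09,-1],[0,0,0,-0.09,-1]]
  ]
}}

```text
clock: 1.35
eef_pos: [551.1, 336.6, 230.3]
ee_rot: [0.001, 0.999, -0.049, -0.001]
force: [-0.1, 0.3, -0.3]
width: 1.001
gripper_force: 0.0
```

```bash
cat >> h.py <<'E'
from scipy.spatial.transform import Rotation as R
def state():
    s=env.sense(); q=s['ee_rot']; M=R.from_quat([q[1],q[2],q[3],q[0]]).as_matrix()
    p=np.array(s['eef_pos']); yaw=np.arctan2(M[1,0],M[0,0])
    return s,p,yaw,M
def show():
    s,p,yaw,M=state(); print('t %.2f'%s['clock'],'tcp',p.round(1),'yaw %.3f'%yaw,'zax',M[:,2].round(3),'w %.3f gf %.1f'%(s['width'],s['gripper_force']),'F',np.round(s['force'],1),'q',np.round(s['q'],2))
def go(x,y,z,yaw=None):
    s,p,y0,M=state(); d=M.T@(np.array([x,y,z])-p); print('tool delta',d.round(1),'turn',None if yaw is None else round(y0-yaw,3))
E
python3 - <<'E'
from h import *
show()
im,d,P=grab('wrist'); save('w1.png',im); np.savez('w1.npz',im=im,d=d,**P)
E
```

```text
t 1.35 tcp [551.1 336.6 230.3] yaw -0.098 zax [-0.001 -0.001 -1.   ] w 1.001 gf 0.0 F [-0.1  0.3 -0.3] q [ 0.86  0.16  0.22 -0.   -1.62  0.62]
```

View pics/w1.png

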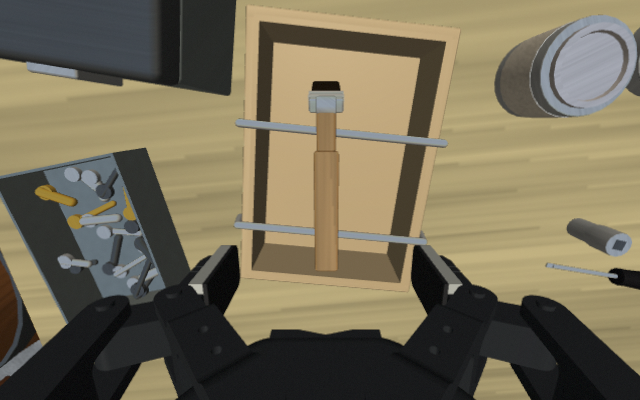

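The wrist view shows the brush handle from (326,270) to (326,112), the ferrule at (325,100) and black bristles at (326,86), with the bars at rows ~130 and ~230. The open fingers straddle it. Now I compute its pose from depth.

```bash
python3 - <<'E'
from h import *
L=np.load('w1.npz');c=cloud(L['d'],L);im=L['im'].astype(int)
s=np.s_[75:285,295:355];p=c[s].reshape(-1,3);k=im[s].reshape(-1,3)
m=(p[:,2]>96)&(p[:,2]<115);p=p[m];k=k[m]
w=(k[:,0]-k[:,2]>30)
r=cv2.minAreaRect(p[w,:2].astype(np.float32));print('handle',r,np.percentile(p[w,2],[5,50,95]))
ax=cv2.fitLine(p[w,:2].astype(np.float32),cv2.DIST_L2,0,.01,.01).ravel();print(ax,np.arctan2(ax[1],ax[0]))
u=p[w,:2]@np.array([1,0]);print('x range',np.percentile(u,[0,.5,99.5,100]))
# tub rim
q=c[0:295,235:465].reshape(-1,3);t=q[(q[:,2]>75)&(q[:,2]<84)];print('tub',cv2.minAreaRect(t[:,:2].astype(np.float32)),np.median(t[:,2]))
b=c[110:250,235:450].reshape(-1,3);b=b[(b[:,2]>84)&(b[:,2]<92)];print(len(b))
h=c[75:120,305:350];print('head tops',[ (v,c[v,326].round(0)) for v in range(80,120,4)])
C=np.array(P) if 0 else None
q=c[10:125,490:640].reshape(-1,3);print('can top',np.median(q[q[:,2]>78],0))
E
```

```text
handle ((544.5665893554688, 335.8204040527344), (23.94565200805664, 157.80088806152344), 84.64986419677734) [100.7760874  102.42763361 103.63111985]
[ 9.9537575e-01 -9.6057780e-02  5.4703204e+02  3.3561496e+02] -0.09620611
x range [466.11542824 467.59591827 622.65481007 623.85945382]
tub ((569.3944091796875, 322.33990478515625), (207.59963989257812, 276.23272705078125), 78.81495666503906) 78.1320894114861
2793
head tops [(80, array([662., 324.,   5.])), (84, array([653., 325.,  45.])), (88, array([648., 326.,  60.])), (92, array([643., 326.,  76.])), (96, array([638., 327., 100.])), (100, array([634., 327., 102.])), (104, array([631., 328., 104.])), (108, array([627., 328., 105.])), (112, array([624., 328., 103.])), (116, array([621., 329., 103.]))]
can top [641.02481916  80.37019227  79.93496681]
```

Request:
{"fn": "jog_arm", "kwargs": {
  "commands": [
    [[0,1.4,40,0,-1],[0,0,40,0,-1],[0,0,40,0,-1],[0,0,23,0,-1],[0,0,10,0,-1]]
  ],
  "force": 60
}}

```text
clock: 1.82
eef_pos: [548.2, 334.4, 72.5]
ee_rot: [0.003, 0.999, -0.051, -0.003]
force: [-0.9, -0.7, -0.4]
width: 1.0
gripper_force: 0.0
```

Request:
{"fn": "jog_arm", "kwargs": {
  "commands": [
    [[0,0,0,0,-1],[0,0,0,0,1],[0,0,0,0,1],[0,0,0,0,1],[0,0,0,0,1]]
  ]
}}

```text
clock: 2.23
eef_pos: [551.2, 336.6, 80.4]
ee_rot: [-0.001, 0.999, -0.05, 0.001]
force: [0.7, -0.7, -0.1]
width: 0.45
gripper_force: 0.0
```

Request:
{"fn": "jog_arm", "kwargs": {
  "commands": [
    [[0,0,0,0,1],[0,0,0,0,1],[0,0,0,0,1],[0,0,0,0,1],[0,0,0,0,1]]
  ]
}}

```text
clock: 2.65
eef_pos: [551.0, 336.4, 79.7]
ee_rot: [-0.001, 0.999, -0.05, 0.001]
force: [-1.1, 0.7, 5.3]
width: 0.268
gripper_force: 59.2
```

Request:
{"fn": "jog_arm", "kwargs": {
  "commands": [
    [[0,0,-12,0,1],[0,0,-28,0,1],[0,0,-35,0,1],[0,0,-35,0,1],[0,0,-20,0,1]]
  ]
}}

```text
clock: 3.07
eef_pos: [551.3, 335.9, 213.3]
ee_rot: [-0.001, 0.999, -0.05, 0.002]
force: [0.6, 0.6, 0.5]
width: 0.265
gripper_force: 58.8
```

Request:
{"fn": "jog_arm", "kwargs": {
  "commands": [
    [[2,20,0,0,1],[4,35,0,0,1],[4,40,0,0,1],[4,40,0,0,1],[4,40,0,0,1]]
  ]
}}

```text
clock: 3.48
eef_pos: [550.1, 158.4, 208.3]
ee_rot: [0.0, 0.999, -0.05, -0.0]
force: [1.0, 0.6, -1.7]
width: 0.263
gripper_force: 58.9
```

Request:
{"fn": "jog_arm", "kwargs": {
  "commands": [
    [[4,40,0,0,1],[4,40,0,0,1],[4,40,0,0,1],[3,40,0,0,1],[2,35,0,0,1]]
  ]
}}

```text
clock: 3.9
eef_pos: [547.3, -38.0, 208.6]
ee_rot: [0.0, 0.999, -0.051, -0.0]
force: [0.4, 0.5, -0.4]
width: 0.269
gripper_force: 58.9
```

Request:
{"fn": "jog_arm", "kwargs": {
  "commands": [
    [[0,20,0,0,1],[0,0,0,0,1],[0,0,0,0,1],[0,0,0,0,1],[0,0,0,0,1]]
  ]
}}

```text
clock: 4.32
eef_pos: [546.1, -54.7, 208.2]
ee_rot: [-0.0, 0.999, -0.05, -0.0]
force: [0.2, 1.2, -0.7]
width: 0.267
gripper_force: 59.0
```

```bash
python3 - <<'E'
from h import *
show()
im,d,P=grab('wrist'); save('w2.png',im); np.savez('w2.npz',im=im,d=d,**P)
c=cloud(d,P)
m=(c[...,2]>70)&(c[...,2]<80)&(c[...,0]>590)&(c[...,1]<-10)&(c[...,1]>-120)&(c[...,0]<710)
print('tin',cv2.minEnclosingCircle(c[m][:,:2].astype(np.float32)),m.sum())
E
```

```text
t 4.32 tcp [546.1 -54.7 208.2] yaw -0.100 zax [-0.  0. -1.] w 0.267 gf 59.0 F [ 0.2  1.2 -0.7] q [ 0.27 -0.1  -0.09 -0.   -1.58  1.2 ]
tin ((648.7881469726562, -65.11306762695312), 46.31454849243164) 1535
```

View pics/w2.png

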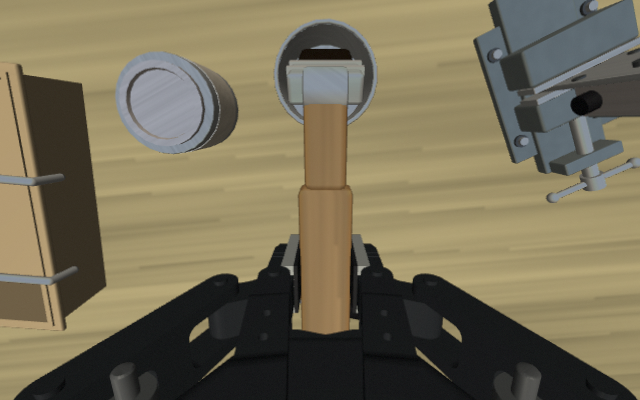

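The brush is held straight, with its ferrule (326,80) centred over the open tin (326,75). The can stands clear at (175,105), and the roller is visible at (587,102). I'll check the brush's pitch and the roller position, then dip.

```bash
python3 - <<'E'
from h import *
L=np.load('w2.npz');c=cloud(L['d'],L)
for v in (110,150,200,250,300): print(v,c[v,326].round(1))
q=c[80:130,560:640];k=L['im'][80:130,560:640].astype(int).sum(-1)
m=(k<110)&(q[...,2]>170);print('roller',q[m].mean(0),q[m].min(0),q[m].max(0),m.sum())
E
```

```text
110 [616.7 -62.4 231.1]
150 [601.1 -60.9 230.5]
200 [580.  -58.8 231. ]
250 [556.7 -56.5 231. ]
300 [530.8 -53.9 230.8]
roller [613.5574178  -61.84744294 350.31921435] [613.5574178  -61.84744294 350.31921435] [613.5574178  -61.84744294 350.31921435] 2
```

Request:
{"fn": "jog_arm", "kwargs": {
  "commands": [
    [[0,0,25,0,1],[0,0,35,0,1],[0,0,35,0,1],[0,0,23,0,1],[0,0,10,0,1]]
  ]
}}

```text
clock: 4.78
eef_pos: [543.9, -54.7, 75.8]
ee_rot: [0.0, 0.999, -0.05, -0.003]
force: [0.5, -0.3, -1.3]
width: 0.266
gripper_force: 59.0
```

Request:
{"fn": "jog_arm", "kwargs": {
  "commands": [
    [[0,0,0,0,1],[0,0,0,0,1],[0,0,0,0,1],[0,0,0,0,1],[0,0,0,0,1]]
  ]
}}

```text
clock: 5.2
eef_pos: [547.0, -55.4, 82.1]
ee_rot: [-0.0, 0.999, -0.05, 0.001]
force: [-0.5, 0.6, -1.8]
width: 0.269
gripper_force: 59.0
```

Request:
{"fn": "jog_arm", "kwargs": {
  "commands": [
    [[0,0,-12,0,1],[0,0,-28,0,1],[0,0,-35,0,1],[0,0,-35,0,1],[0,0,-38,0,1]]
  ]
}}

```text
clock: 5.62
eef_pos: [545.6, -55.8, 231.0]
ee_rot: [0.0, 0.999, -0.05, 0.0]
force: [0.2, 0.5, -0.4]
width: 0.269
gripper_force: 59.0
```

Request:
{"fn": "jog_arm", "kwargs": {
  "commands": [
    [[0,0,0,-0.06,1],[0,0,0,-0.1,1],[0,0,0,-0.1,1],[0,0,0,-0.1,1],[0,0,0,-0.1,1]]
  ]
}}

```text
clock: 6.03
eef_pos: [546.2, -55.7, 230.0]
ee_rot: [0.0, 0.983, 0.181, 0.001]
force: [-0.9, -0.4, -1.7]
width: 0.266
gripper_force: 58.9
```

Request:
{"fn": "jog_arm", "kwargs": {
  "commands": [
    [[-10,13,0,0,1],[-19,25,0,0,1],[-23,30,0,0,1],[-23,30,0,0,1],[-23,30,0,0,1]]
  ]
}}

```text
clock: 6.45
eef_pos: [498.7, -211.3, 230.2]
ee_rot: [0.0, 0.984, 0.179, 0.001]
force: [1.2, 0.1, -1.5]
width: 0.27
gripper_force: 59.0
```

Request:
{"fn": "jog_arm", "kwargs": {
  "commands": [
    [[-23,30,0,0,1],[-23,30,0,0,1],[-15,18,0,0,1],[-6,7,0,0,1],[0,0,0,0,1]]
  ]
}}

```text
clock: 6.87
eef_pos: [465.6, -314.9, 229.5]
ee_rot: [0.0, 0.984, 0.177, 0.0]
force: [0.6, 0.8, -1.5]
width: 0.267
gripper_force: 59.0
```

```bash
python3 - <<'E'
from h import *
show()
im,d,P=grab('wrist'); save('w3.png',im); np.savez('w3.npz',im=im,d=d,**P)
E
```

```text
t 6.87 tcp [ 465.6 -314.9  229.5] yaw 0.356 zax [ 0.001 -0.001 -1.   ] w 0.267 gf 59.0 F [ 0.6  0.8 -1.5] q [-0.24 -0.06 -0.02  0.   -1.61  2.16]
```

View pics/w3.png

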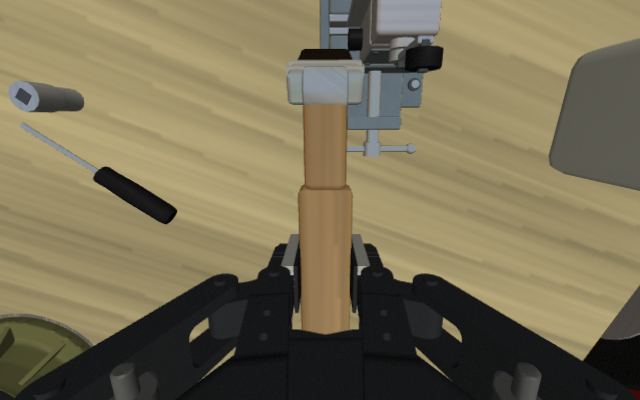

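The wrist view is aligned with the vice. The roller is the black cylinder at (424,58), and the brush head (325,80) stands to its +y side with clearance. Now I measure the offset in the tool frame.

```bash
python3 - <<'E'
from h import *
L=np.load('w3.npz');c=cloud(L['d'],L);s,p,yaw,M=state()
q=(c-p)@M  # tool frame
k=L['im'].astype(int).sum(-1)
w=q[35:80,395:450];m=(k[35:80,395:450]<180)&(c[35:80,395:450,2]>180)
print('roller tool',w[m].min(0),w[m].max(0),w[m].mean(0),m.sum(),'world',c[35:80,395:450][m].mean(0),c[35:80,395:450,2][m].max())
f=q[60:105,280:370].reshape(-1,3);f=f[f[:,2]<0];print('ferrule tool y',np.percentile(f[:,1],[1,99]),np.percentile(f[:,0],[1,99]))
b=q[48:64,295:360].reshape(-1,3);b=b[(b[:,2]<60)&(k[48:64,295:360].ravel()<120)];print('bristle',b.min(0),b.max(0),len(b))
b=c[0:40,370:440].reshape(-1,3);b=b[b[:,2]>140];print('housing max z',b[:,2].max(),np.median(b,0))
E
```

```text
roller tool [  66.68930908    1.18962272 -142.31669821] [107.57206449  63.66776944  49.30491503] [97.50338403 52.97356552 25.78589038] 915 world [ 576.10714273 -329.20897677  203.62036756] 371.6655110230401
ferrule tool y [-14.65366303  16.8213952 ] [72.22844274 89.21599873]
bristle [  66.68930908  -12.88304933 -142.31669821] [106.52283859  14.62799112  47.57469115] 486
housing max z 371.6655110230401 [ 605.11527045 -318.26449265  160.0930628 ]
```

Request:
{"fn": "jog_arm", "kwargs": {
  "commands": [
    [[0,8,0,0,1],[0,10,0,0,1],[0,8,0,0,1],[0,7,0,0,1],[0,5,0,0,1]]
  ]
}}

```text
clock: 7.33
eef_pos: [480.5, -348.9, 227.9]
ee_rot: [-0.0, 0.984, 0.179, -0.0]
force: [0.6, 0.8, -1.0]
width: 0.267
gripper_force: 59.0
```

Request:
{"fn": "jog_arm", "kwargs": {
  "commands": [
    [[0,4,0,0,1],[0,4,0,0,1],[0,4,0,0,1],[0,3,0,0,1],[0,1,0,0,1]]
  ]
}}

```text
clock: 7.75
eef_pos: [485.3, -363.6, 228.0]
ee_rot: [-0.0, 0.984, 0.179, -0.0]
force: [-0.9, 2.8, -1.0]
width: 0.264
gripper_force: 59.1
```

Request:
{"fn": "jog_arm", "kwargs": {
  "commands": [
    [[0,0,0,0,1],[0,0,0,0,1],[0,0,0,0,1],[0,0,0,0,1],[0,0,0,0,1]]
  ]
}}

```text
clock: 8.17
eef_pos: [485.4, -363.4, 228.5]
ee_rot: [0.0, 0.984, 0.179, 0.0]
force: [-1.3, 2.1, -0.5]
width: 0.268
gripper_force: 59.1
```

```bash
python3 - <<'E'
from h import *
show()
im,d,P=grab('wrist'); save('w4.png',im)
c=cloud(d,P);s,p,yaw,M=state();q=(c-p)@M;k=im.astype(int).sum(-1)
m=(k<180)&(c[...,2]>165)&(c[...,2]<215)&(q[...,0]>88)&(q[...,0]<112)&(q[...,1]>14)&(q[...,1]<60)
print(np.median(c[m],0),np.percentile(q[m],[2,50,98],axis=0),m.sum())
r=np.median(c[m],0)[:2]-np.array([576.1,-329.2]);print('lateral',r@np.array([.349,-.937]))
E
```

```text
t 8.17 tcp [ 485.4 -363.4  228.5] yaw 0.359 zax [ 0. -0. -1.] w 0.268 gf 59.1 F [-1.3  2.1 -0.5] q [-0.31  0.06  0.1   0.   -1.61  2.24]
[ 586.07335489 -353.52726012  198.71910718] [[ 92.19691869  16.63816756  27.48764914]
 [ 97.88066203  25.78460361  29.74845424]
 [105.23388263  34.27116279  50.32475102]] 692
lateral 26.27534358545935
```

View pics/w4.png

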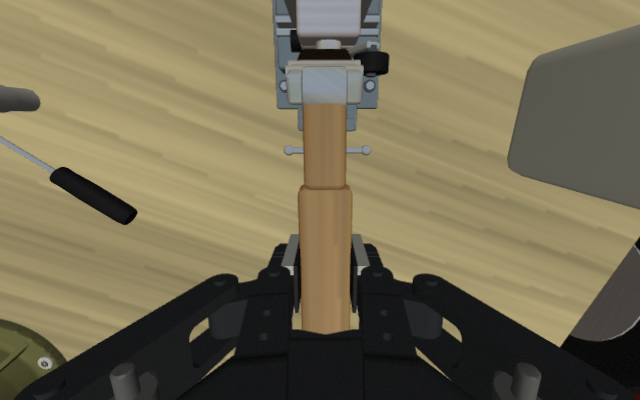

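The roller is pushed over to (375,63) in the image. That is about 26 mm lateral (≈0.55 rad), with about 2.4 N on the tool, so the switch has tripped. Now I back off and return towards the tub.

Request:
{"fn": "jog_arm", "kwargs": {
  "commands": [
    [[0,-6,0,0,1],[0,-10,0,0,1],[0,-12,0,0,1],[0,-16,0,0,1],[0,-20,0,0,1]]
  ]
}}

```text
clock: 8.63
eef_pos: [462.7, -303.2, 228.3]
ee_rot: [0.001, 0.984, 0.178, 0.0]
force: [-0.6, -0.4, -1.2]
width: 0.272
gripper_force: 59.1
```

Request:
{"fn": "jog_arm", "kwargs": {
  "commands": [
    [[12,-25,0,0,1],[19,-30,0,0,1],[20,-30,0,0,1],[20,-30,0,0,1],[20,-30,0,0,1]]
  ]
}}

```text
clock: 9.05
eef_pos: [497.1, -134.1, 229.0]
ee_rot: [0.0, 0.984, 0.178, 0.001]
force: [1.9, -0.3, -1.5]
width: 0.265
gripper_force: 59.1
```

Request:
{"fn": "jog_arm", "kwargs": {
  "commands": [
    [[20,-30,0,0,1],[20,-30,0,0,1],[20,-30,0,0,1],[15,-20,0,0,1],[8,-10,0,0,1]]
  ]
}}

```text
clock: 9.47
eef_pos: [532.9, 8.7, 228.5]
ee_rot: [-0.0, 0.984, 0.18, 0.001]
force: [-0.1, 0.4, -0.7]
width: 0.267
gripper_force: 59.1
```

Request:
{"fn": "jog_arm", "kwargs": {
  "commands": [
    [[0,0,0,0.06,1],[0,0,0,0.1,1],[0,0,0,0.1,1],[0,0,0,0.1,1],[0,0,0,0.1,1]]
  ]
}}

```text
clock: 9.88
eef_pos: [532.6, 5.4, 228.7]
ee_rot: [0.0, 0.999, -0.053, 0.001]
force: [0.2, -0.3, -0.0]
width: 0.268
gripper_force: 59.1
```

```bash
python3 - <<'E'
from h import *
show(); go(551,336.4,220,-0.1)
im,d,P=grab('side'); c=cloud(d,P); k=im.astype(int).sum(-1)
m=(c[...,2]>185)&(c[...,2]<215)&(abs(c[...,0]-577)<45)&(abs(c[...,1]+330)<45);print('roller side',c[m].mean(0),m.sum())
E
```

```text
t 9.88 tcp [532.6   5.4 228.7] yaw -0.106 zax [ 0.001 -0.    -1.   ] w 0.268 gf 59.1 F [ 0.2 -0.3 -0. ] q [ 0.39 -0.14 -0.09  0.   -1.62  1.08]
tool delta [ -16.9 -331.     8.7] turn -0.006
roller side [ 575.6094797  -335.14467813  199.11150096] 80
```

The roller is back upright. Next I move over the tub.

Request:
{"fn": "jog_arm", "kwargs": {
  "commands": [
    [[-1,-20,0,0,1],[-2,-38,0,0,1],[-2,-40,0,0,1],[-2,-40,0,0,1],[-2,-40,0,0,1]]
  ]
}}

```text
clock: 10.35
eef_pos: [541.5, 185.0, 229.0]
ee_rot: [-0.0, 0.999, -0.05, 0.001]
force: [2.1, -0.1, -1.1]
width: 0.266
gripper_force: 59.1
```

Request:
{"fn": "jog_arm", "kwargs": {
  "commands": [
    [[-2,-40,0,0,1],[-2,-40,0,0,1],[-2,-40,0,0,1],[-2,-23,0,0,1],[0,-10,0,-0.006,1]]
  ]
}}

```text
clock: 10.77
eef_pos: [548.4, 339.7, 227.3]
ee_rot: [0.0, 0.999, -0.045, -0.0]
force: [0.7, -0.6, -1.2]
width: 0.269
gripper_force: 59.2
```

Request:
{"fn": "jog_arm", "kwargs": {
  "commands": [
    [[0,0,20,0,1],[0,0,30,0,1],[0,0,30,0,1],[0,0,20,0,1],[0,0,10,0,1]]
  ]
}}

```text
clock: 11.18
eef_pos: [548.0, 335.1, 114.7]
ee_rot: [0.002, 0.999, -0.047, -0.002]
force: [0.5, -0.2, -1.4]
width: 0.269
gripper_force: 59.2
```

Request:
{"fn": "jog_arm", "kwargs": {
  "commands": [
    [[0,0,8,0,1],[0,0,4,0,1],[0,0,0,0,1],[0,0,0,0,1],[0,0,0,0,1]]
  ]
}}

```text
clock: 11.6
eef_pos: [549.7, 337.1, 108.0]
ee_rot: [-0.001, 0.999, -0.047, 0.001]
force: [-0.3, -0.3, -0.1]
width: 0.27
gripper_force: 59.2
```

```bash
python3 - <<'E'
from h import *
show(); go(551,336.4,79.7,-0.1)
im,d,P=grab('wrist'); c=cloud(d,P)
for v in (110,150,200,250,300): print(v,c[v,326].round(1))
E
```

```text
t 11.60 tcp [549.7 337.1 108. ] yaw -0.095 zax [ 0.002  0.001 -1.   ] w 0.270 gf 59.2 F [-0.3 -0.3 -0.1] q [ 0.86  0.18  0.01  0.   -1.4   0.62]
tool delta [ 1.3  0.6 28.3] turn 0.005
110 [620.4 329.7 130.2]
150 [604.8 331.1 130.8]
200 [583.7 333.1 130.9]
250 [560.4 335.3 131. ]
300 [534.9 337.7 131.3]
```

Request:
{"fn": "jog_arm", "kwargs": {
  "commands": [
    [[1.3,0.6,10,0,1],[0,0,8,0,1],[0,0,5,0,1],[0,0,2,0,1],[0,0,1,0,1]]
  ]
}}

```text
clock: 12.07
eef_pos: [550.2, 335.7, 79.8]
ee_rot: [0.0, 0.999, -0.047, -0.0]
force: [0.5, -1.1, 0.1]
width: 0.271
gripper_force: 59.3
```

Request:
{"fn": "jog_arm", "kwargs": {
  "commands": [
    [[0,0,0,0,1],[0,0,1,0,1],[0,0,0,0,1],[0,0,1,0,1],[0,0,0,0,1]]
  ]
}}

```text
clock: 12.48
eef_pos: [550.6, 336.1, 79.7]
ee_rot: [-0.0, 0.999, -0.047, 0.001]
force: [-3.3, -0.7, 5.4]
width: 0.268
gripper_force: 60.0
```

Request:
{"fn": "jog_arm", "kwargs": {
  "commands": [
    [[0,0,0,0,1],[0,0,0,0,1],[0,0,0,0,1],[0,0,0,0,1],[0,0,0,0,1]]
  ]
}}

```text
clock: 12.9
eef_pos: [550.6, 336.1, 79.7]
ee_rot: [-0.0, 0.999, -0.047, 0.001]
force: [-2.1, -1.2, 4.7]
width: 0.272
gripper_force: 60.0
```

```bash
python3 - <<'E'
from h import *
show()
im,d,P=grab('wrist'); c=cloud(d,P)
for v in (110,150,200,250,300): print(v,c[v,326].round(1))
E
```

```text
t 12.90 tcp [550.6 336.1  79.7] yaw -0.095 zax [ 0.001  0.    -1.   ] w 0.272 gf 60.0 F [-2.1 -1.2  4.7] q [ 0.86  0.19 -0.03  0.   -1.35  0.62]
110 [621.2 328.7 101.7]
150 [605.7 330.2 102.9]
200 [584.3 332.2 101.8]
250 [561.2 334.3 102.5]
300 [536.1 336.7 103.5]
```

The brush rests on the bars, with about 5 N of upward contact. I'll release it and retract.

Request:
{"fn": "jog_arm", "kwargs": {
  "commands": [
    [[0,0,0,0,0.3],[0,0,0,0,0.2],[0,0,0,0,0],[0,0,0,0,-0.5],[0,0,0,0,-1]]
  ]
}}

```text
clock: 13.37
eef_pos: [550.3, 335.9, 78.0]
ee_rot: [0.0, 0.999, -0.047, -0.0]
force: [0.2, -0.4, 0.0]
width: 0.767
gripper_force: 0.0
```

Request:
{"fn": "jog_arm", "kwargs": {
  "commands": [
    [[0,0,0,0,-1],[0,0,0,0,-1],[0,0,0,0,-1],[0,0,0,0,-1],[0,0,0,0,-1]]
  ]
}}

```text
clock: 13.78
eef_pos: [550.4, 336.0, 78.3]
ee_rot: [0.0, 0.999, -0.047, 0.0]
force: [-0.4, -0.6, 0.0]
width: 1.0
gripper_force: 0.0
```

Request:
{"fn": "jog_arm", "kwargs": {
  "commands": [
    [[0,0,-8,0,-1],[0,0,-20,0,-1],[0,0,-40,0,-1],[0,0,-40,0,-1],[0,0,-35,0,-1]]
  ]
}}

```text
clock: 14.2
eef_pos: [550.5, 335.6, 224.8]
ee_rot: [-0.0, 0.999, -0.047, 0.001]
force: [0.8, -0.2, -0.1]
width: 0.999
gripper_force: 0.0
```

Request:
{"fn": "jog_arm", "kwargs": {
  "commands": [
    [[0,0,0,0,-1],[0,0,0,0,-1],[0,0,0,0,-1],[0,0,0,0,-1],[0,0,0,0,-1]]
  ]
}}

```text
clock: 14.62
eef_pos: [550.0, 335.7, 219.8]
ee_rot: [0.001, 0.999, -0.047, -0.001]
force: [-0.5, -0.1, 0.1]
width: 1.001
gripper_force: 0.0
```

```bash
python3 - <<'E'
from h import *
show()
im,d,P=grab('wrist'); save('w5.png',im)
i2,d2,P2=grab('top'); c=cloud(d2,P2)
for n,(a,b) in {'tin':(66,82),'can':(78,92)}.items():
    s=np.s_[120:170,335:385] if n=='tin' else np.s_[125:170,285:330]
    p=c[s].reshape(-1,3);p=p[(p[:,2]>a)&(p[:,2]<b)];print(n,cv2.minEnclosingCircle(p[:,:2].astype(np.float32)))
E
```

```text
t 14.62 tcp [550.  335.7 219.8] yaw -0.095 zax [-0.002 -0.002 -1.   ] w 1.001 gf 0.0 F [-0.5 -0.1  0.1] q [ 0.86  0.16  0.19 -0.   -1.61  0.62]
tin ((648.1832275390625, -66.14405059814453), 46.54501724243164)
can ((639.0842895507812, 80.40447235107422), 43.8686637878418)
```

View pics/w5.png

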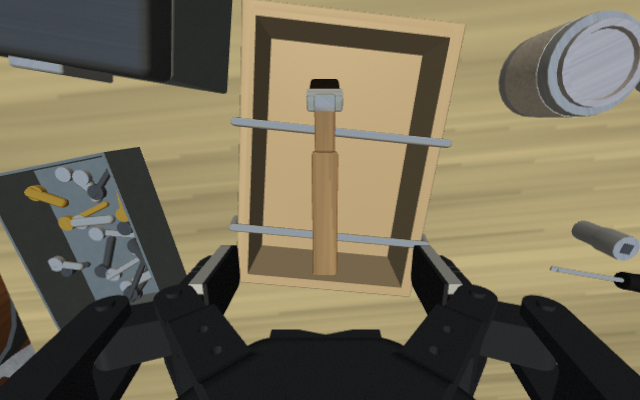

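The brush lies on both bars (handle (325,275) to (325,112)) with its head inside the tub at (325,95). The gripper is clear, and the tin and can have not moved. I'm handing in the job.

```bash
python3 -c "
from h import *
print(ticket.job_done())"
```

```text
the job is handed in; nothing more can be done
None
```

I handed the job in at about 15 s of the 64 s, without seeing the verdict: the brush was dipped about 45 mm below the tin's rim, the switch tripped at about 0.55 rad and the arm sprang back upright, the brush lies on the tub's bars, and the tin and can did not move.

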